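# Fetch the colour palette from behind the bottles

### The arm

A 6-joint arm with a two-finger parallel gripper is mounted at the origin on the work surface. World frame = base frame: x ahead of the robot, y to its left, z up, the work surface at z = 0. Lengths are in mm, angles in rad, forces in N, time in s.
With the tool pointing down it reaches from about 350 to 975 mm from the base axis. Payload 7.1 kg.
Tool frame: the origin (TCP) lies on the front face of the gripper's body, between the roots of the fingers; the fingertips stand 80 mm ahead of it and the grasp point (between the pads) lies 61 mm ahead of it; z points along the fingers, y is the line along which they close (so a half turn about z gives the same grasp; the last joint's range is limited). The gripper opens to 88 mm and grips with 3 to 60 N. Pads are 20 mm wide; open, the fingers measure 115 mm over their backs; the gripper's body (75 mm by 178 mm) begins 61 mm behind the grasp point.
Start: joints at [1.183, 0.423, 1.63, -0, 1.089, -0.019], TCP at [225.278, 582.971, 302.675] pointing down, gripper open.
Joint ranges: [-3, 3], [-0.9, 2.11], [0.09, 2.58], [-1.31, 4.45], [0.11, 2.69], [-2.54, 2.54]. Speed limits (rad/s): [2.39, 2.39, 3.01, 3.14, 3.14, 3.14].

### API

Orientations are given as a rotation vector (axis times angle).
In Python, from workcell import readout, vision, close_job gives the robot as it stands.
- The arm moves only by the tool servo_tool, never from a script. Its argument "plan" is a list that holds one entry, the list of rows, each a list of 7 numbers: the gripper command: -1 is fully open, 1 is shut, values between are in proportion, then the shift along the world's x, y, z in units of 40 mm (1.0 is 40 mm), then the turn, a rotation vector about the world's x, y, z in units of 5 degrees (1.0 is 5 degrees). A call has 1 to 5 rows; each row shifts and turns the commanded pose from where the row before left it; what a row does not reach is not made up. A row lasts 1/12 s, in which the tool goes at most 41.7 mm and 7.16 degrees, less where a joint would pass 70% of its speed; a pose out of reach is approached as far as the arm can. A call is refused whole if a number of a shift passes 1 or a number of a turn 1, either way. A call with a gripper value outside its range is refused whole. The fingers move at their own pace and stop on an object; the grip force is fixed at half the most. Time passes only in rows, so rows that do not move let the fingers close. It gives the time, the measured TCP pose, the force, the opening and the grip force at its end, in the units of the state.
- readout.get_obs(): the state, without advancing time (a new reading comes with each control period).
- vision.get_image(name): name is "scene" or "side" or "wrist"; returns the picture (384x512x3 uint8, red, green, blue); there is no depth.
- vision.camera_params(name): a dict with "fx", "fy", "cx", "cy" (pixels), "rvec" (rotation vector, rad) and "tvec" (3), from world to camera coordinates, as OpenCV has them; the wrist camera has in their place "hand_eye" (4x4, takes a point from camera to tool coordinates, whose origin is the TCP and whose axes are the flange's). Camera axes: x right, y down, z forward; pixel columns grow to the right and rows downward; lengths in mm; the calibration is good to about 2 mm. A picture is of the moment at which its call begins: read the wrist's pose just before it. camera_params takes no time and is no camera call.
- close_job(): hands the job in; it is judged then, once.
The state is a dict: "t": time; "qpos": joint angles; "qvel": joint speeds; "joint_torque": joint torques, N m; "ee_pos": TCP position; "orientation": TCP orientation; "ft_force": force on the tool from outside, world axes, zero at the start; "moment": the same for the moment, N m; "width": finger opening in mm; "grasp_force": force on a finger pad.
Only numpy, scipy, OpenCV 4.12 (cv2) and the standard library are available. Lean on these libraries where they do the work, as an engineer would, in place of code of your own. Each camera call takes 0.05 s, during which the arm holds its last target. There are 200 camera calls.

### The job

The long colour palette lies on the wooden riser board behind a row of three capped containers. First set all three containers upright in the shallow grey tray, leaving the palette where it is until all three are in the tray; then lay the palette right side up on the middle of the white card, its length along the card's, and finally stand each container upright again on the riser exactly where it stood at the start. Never tip a container over, and leave the steel cup, the little pot and the brush alone.

Things in the scene. Friction and masses are not known exactly. Their poses are not given: they have to be found in the camera images.
- jar_center (a point): Round jar: white straight body 46 mm across and 46 mm high, on it a short wide black cap 28 mm across and 30 mm high; 76 mm high in all, about 0.12 kg. Closed and solid to handle; the cap is fixed to it. The point is its centre, half-way up, on its upright axis (z up).
- square_bottle_center (a point): Square bottle: white body 42 x 42 mm and 46 mm high, on it a tall slim black cap 20 mm across and 48 mm high; 94 mm high in all, about 0.11 kg. Its x and y axes are square to its sides. Closed and solid to handle; the cap is fixed to it. The point is its centre, half-way up, on its upright axis (z up).
- cone_bottle_center (a point): Cone-shaped bottle: white body 46 mm across at the foot, narrowing to 25 mm at its shoulder 46 mm up, on it a black cap 24 mm across and 38 mm high; 84 mm high in all, about 0.10 kg. Closed and solid to handle; the cap is fixed to it. The point is its centre, half-way up, on its upright axis (z up).
- palette_center (a point): Colour palette: a white bar 150 mm long (its y axis), 44 mm wide (x) and 24 mm high, with seven coloured wells along its top, about 0.14 kg. The point is its centre, 12 mm above its underside; z up.
- riser: Light wooden riser board, fixed, 150 (x) by 240 mm (y), 16 mm thick; origin at the centre of its underside. Containers: in a row along y, any order, 60 mm apart, 21 mm to the -x (robot) side of the middle; too close to grip by their bodies, so hold the caps; fingers closing along x pass above the palette and clear of the next caps. Palette: along y, 30 mm to the +x side, 5 mm behind them.
- tray: Shallow grey plastic tray, fixed, 240 mm (x) by 110 mm (y) outside, rim 14 mm high, walls and floor 5 mm thick; origin at the centre of its underside, so its inner floor is 5 mm above the origin.
- card: White card, fixed, 200 mm long (x) by 90 mm wide (y), 3 mm thick; origin at the centre of its underside.
- steel_cup: Bystander: open steel cup, 42 mm across, 42 mm high, standing on the table; origin under its centre.
- powder_pot: Bystander: small clear pot with white lid, 40 mm across, 34 mm high, standing on the table; origin under its centre.
- brush: Bystander: slim brush, 170 mm long (y) and 8 mm thick, with a dark handle, lying on the table beyond the riser; origin on its underside at mid-length.
Not all that is in view belongs to the job. There is more than one size of the part that bears palette_center; the job needs the middle-sized.

How it is judged (in metres and radians):
On the way, in this order (a step that is already met when the one before it is completed fails the run):
1. all three containers stand upright in the tray, and the palette has stayed where it lay (within 25 mm) (x of jar_center in the frame of tray between -0.11 and 0.11 m and y of jar_center in the frame of tray between -0.045 and 0.045 m and z of jar_center in the frame of tray below 0.049 m and angle between each of jar_center, square_bottle_center, cone_bottle_center's own z axis and vertical below 0.12 rad and x of square_bottle_center in the frame of tray between -0.11 and 0.11 m and y of square_bottle_center in the frame of tray between -0.045 and 0.045 m and z of square_bottle_center in the frame of tray below 0.058 m and x of cone_bottle_center in the frame of tray between -0.11 and 0.11 m and y of cone_bottle_center in the frame of tray between -0.045 and 0.045 m and z of cone_bottle_center in the frame of tray below 0.053 m and distance of palette_center from where it was at the start of the episode below 0.025 m), for 0.2 s.
2. the palette lies flat on the middle of the card along its length, let go, the three containers still standing in the tray (horizontal distance between palette_center and card below 0.015 m and angle between the y axis of palette_center and the x axis of card, either way round below 0.17 rad and z of palette_center in the frame of card below 0.019 m and angle between palette_center's own z axis and vertical below 0.1 rad and contact force between the fingers and palette below 0.1 N and x of jar_center in the frame of tray between -0.11 and 0.11 m and y of jar_center in the frame of tray between -0.045 and 0.045 m and z of jar_center in the frame of tray below 0.049 m and angle between each of jar_center, square_bottle_center, cone_bottle_center's own z axis and vertical below 0.12 rad and x of square_bottle_center in the frame of tray between -0.11 and 0.11 m and y of square_bottle_center in the frame of tray between -0.045 and 0.045 m and z of square_bottle_center in the frame of tray below 0.058 m and x of cone_bottle_center in the frame of tray between -0.11 and 0.11 m and y of cone_bottle_center in the frame of tray between -0.045 and 0.045 m and z of cone_bottle_center in the frame of tray below 0.053 m), for 0.2 s.
At the end, for the whole second after the job is handed in: Each container stands upright within 15 mm of where it stood at the start; the palette lies flat and right side up on the card, its centre within 15 mm of the card's centre and its length within 0.17 rad (about 10 degrees) of the card's; all at rest (distance of each of jar_center, square_bottle_center, cone_bottle_center from where it was at the start of the episode below 0.015 m and angle between each of jar_center, square_bottle_center, cone_bottle_center, palette_center's own z axis and vertical below 0.1 rad and horizontal distance between palette_center and card below 0.015 m and angle between the y axis of palette_center and the x axis of card, either way round below 0.17 rad and z of palette_center in the frame of card below 0.019 m and linear speed of each of jar, square_bottle, cone_bottle, palette below 0.02 m/s); the robot touches nothing.
It fails at once if a container is tipped over (leans more than 0.7 rad) (angle between any of jar_center, square_bottle_center, cone_bottle_center's own z axis and vertical above 0.7 rad).
It fails at once if a bystander (steel cup, pot or brush) is moved by more than 25 mm (distance of any of steel_cup, powder_pot, brush from where it was at the start of the episode above 0.025 m).
It also fails if it takes over 141 s, if anything falls off the work surface, if the arm or the gripper's body presses on something with over 40 N, if the wrist force passes 120 N, or if a joint passes its speed limit or range.

## Working session

There is one attempt and no reset: what is moved stays moved. The work goes in short steps, Python scripts to look and compute and a tool call to move; the robot and the scene stay as the last step left them, time stands still between calls to the robot, and variables do not carry over. Pictures are saved under pics/ and viewed, at most 14 in all, crops included, and the job is handed in when it is done.

Besides the shell and the picture viewer there is one more tool, called after "Request:" by a JSON object that holds its "fn" and its "kwargs". servo_tool: Moves the arm, as the interface text tells. Its arguments: {"type":"object","properties":{"plan":{"type":"array"}},"required":["plan"]}

```bash
mkdir -p pics; python3 - <<'E'
from workcell import readout, vision
import cv2,numpy as np
o=readout.get_obs();print({k:np.round(o[k],3) for k in('t','ee_pos','orientation','width')})
for n in('scene','side','wrist'):
    im=vision.get_image(n);cv2.imwrite(f'pics/{n}0.png',im[:,:,::-1]);np.save(f'pics/{n}0.npy',im)
    print(n,vision.camera_params(n))
a=cv2.imread('pics/scene0.png')
cv2.imwrite('pics/scene0b.png',cv2.resize(a,(800,600),interpolation=cv2.INTER_CUBIC))
E
```

```text
{'t': np.float64(0.0), 'ee_pos': array([225.124, 582.579, 301.935]), 'orientation': array([-5.760e-01, -3.088e+00,  2.000e-03]), 'width': np.float64(87.957)}
scene {'fx': 411.7608795264393, 'fy': 411.7608795264393, 'cx': 256.0379685826281, 'cy': 188.13984200741953, 'rvec': array([ 1.94203931,  1.37725197, -0.63200378]), 'tvec': array([-165.07154686, -310.12733744, 1481.27992535])}
side {'fx': 362.6889787828554, 'fy': 362.6889787828554, 'cx': 255.5246808306747, 'cy': 187.76402440377427, 'rvec': array([ 0.94148941, -2.53756969,  0.9770399 ]), 'tvec': array([429.7318765 , 310.13366879, 618.45822091])}
wrist {'fx': 298.5980785314877, 'fy': 298.5980785314877, 'cx': 254.0615188280157, 'cy': 186.78875376865963, 'hand_eye': array([[-2.03840486e-04, -9.58986196e-01, -2.83452701e-01,
         7.82897408e+01],
       [ 9.99999975e-01, -2.22368457e-04,  3.31900147e-05,
        -2.88465032e-02],
       [-9.48597056e-05, -2.83452687e-01,  9.58986217e-01,
        -8.17334601e+01],
       [ 0.00000000e+00,  0.00000000e+00,  0.00000000e+00,
         1.00000000e+00]])}
```

View pics/scene0b.png

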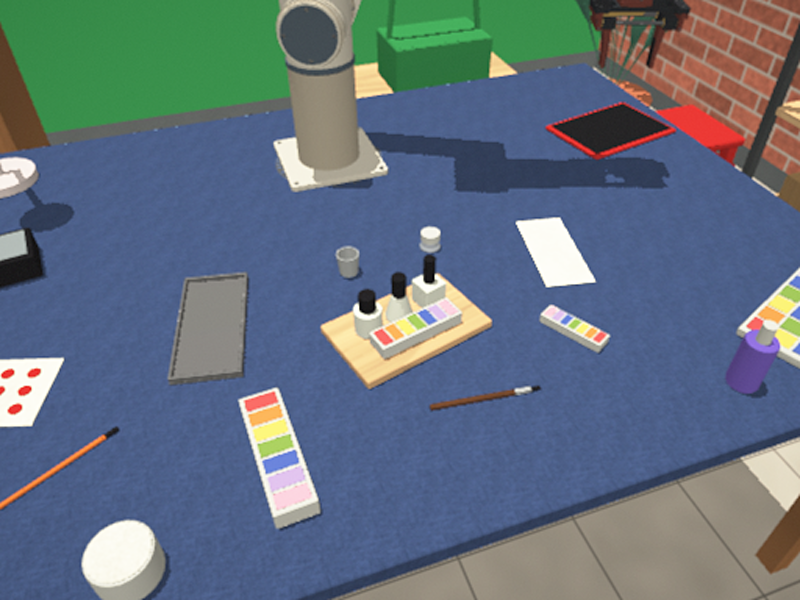

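View pics/side0.png

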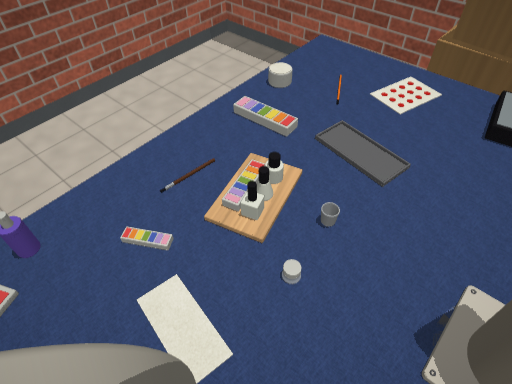

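The scene view (800x600) shows a large palette on the table at (278,455), a small one at (574,327) and one on the riser at (415,327). The last is middle-sized and lies on the riser, so I choose it. The jar is at (367,312), the cone bottle at (399,295) and the square bottle at (429,282). The tray is at (210,327) and the card at (555,252). A close crop checks the choice.

```bash
python3 - <<'E'
import cv2
a=cv2.imread('pics/scene0.png');b=cv2.imread('pics/side0.png')
cv2.imwrite('pics/c1.png',cv2.resize(a[155:255,195:325],None,fx=6,fy=6,interpolation=cv2.INTER_CUBIC))
cv2.imwrite('pics/c2.png',cv2.resize(b[115:385,130:420],None,fx=2.2,fy=2.2,interpolation=cv2.INTER_CUBIC))
E
```

```text
(no output)
```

View pics/c1.png

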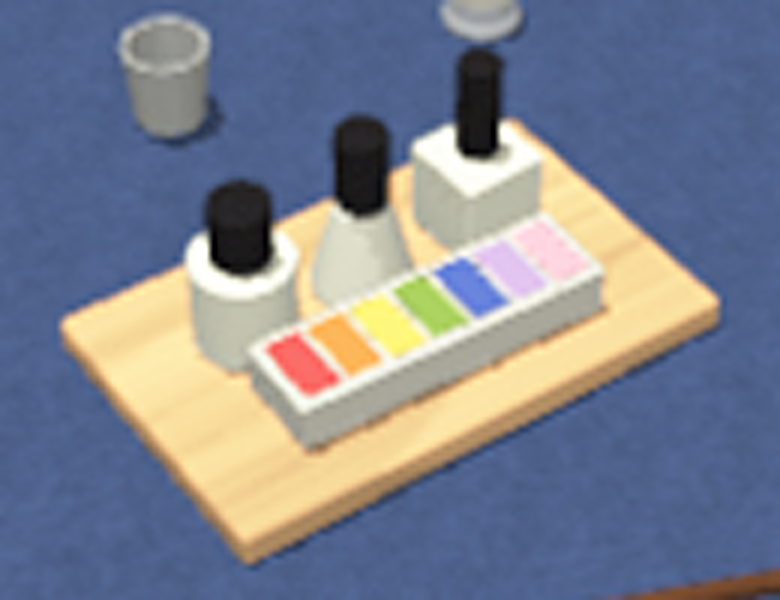

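View pics/c2.png

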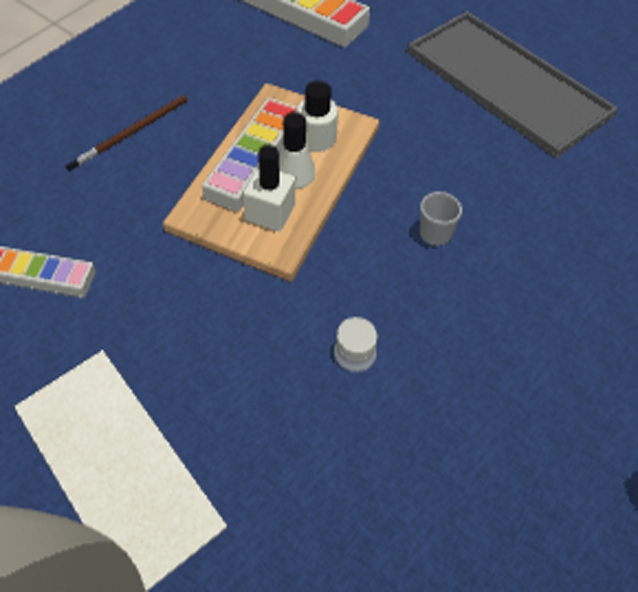

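The crop confirms the choice: seven wells, lying on the riser behind the containers. Cap tops in c1 are jar (240,197), cone (360,131) and square (481,63).

```bash
cat > h.py <<'E'
import numpy as np,cv2
from workcell import readout,vision
from scipy.spatial.transform import Rotation as R
def cam(n,o=None):
    p=vision.camera_params(n)
    K=np.array([[p['fx'],0,p['cx']],[0,p['fy'],p['cy']],[0,0,1]])
    if n=='wrist':
        T=np.eye(4);T[:3,:3]=R.from_rotvec(o['orientation']).as_matrix();T[:3,3]=o['ee_pos']
        W=T@p['hand_eye'];return K,W[:3,:3],W[:3,3]
    r=R.from_rotvec(p['rvec']).as_matrix();return K,r.T,-r.T@p['tvec']
def pt(c,uv,z):
    K,r,t=c;d=r@np.linalg.solve(K,[uv[0],uv[1],1]);return t+d*(z-t[2])/d[2]
def proj(c,X):
    K,r,t=c;q=K@(r.T@(np.asarray(X,float)-t));return q[:2]/q[2]
E
cat > m.py <<'E'
from h import *
S=cam('scene');D=cam('side')
c1=lambda p:((p[0]+.5)/6-.5+195,(p[1]+.5)/6-.5+155)
c2=lambda p:((p[0]+.5)/2.2-.5+130,(p[1]+.5)/2.2-.5+115)
s8=lambda p:((p[0]+.5)*.64-.5,(p[1]+.5)*.64-.5)
def rect(n,P):
    P=np.array(P)[:,:2];r=cv2.minAreaRect(P.astype(np.float32));print(n,'corners',P.round().tolist(),'mean',P.mean(0).round(1),'rect',np.round(r[1],1),round(r[2],1))
for n,a,b,z in(('jar',(240,197),(318,93),92),('cone',(360,131),(295,122),100),('sq',(481,63),(269,155),110)):
    print(n,pt(S,c1(a),z).round(1),pt(D,c2(b),z).round(1))
rect('riser S',[pt(S,c1(p),16) for p in((63,325),(512,122),(718,300),(248,546))])
rect('riser D',[pt(D,c2(p),16) for p in((268,86),(378,122),(292,272),(165,226))])
rect('pal S',[pt(S,c1(p),40) for p in((252,352),(550,220),(604,272),(312,410))])
rect('tray S',[pt(S,s8(p),14) for p in((185,280),(247,274),(242,375),(169,380))])
rect('tray D',[pt(D,c2(p),14) for p in((467,14),(614,108),(556,148),(409,48))])
rect('card S',[pt(S,s8(p),3) for p in((517,219),(561,218),(594,283),(548,286))])
rect('card D',[pt(D,c2(p),3) for p in((102,351),(226,525),(147,590),(16,406))])
print('cup',pt(S,c1((165,45)),42),'pot',pt(D,c2((357,333)),34))
E
python3 m.py
```

```text
jar [577.5 -78.9  92. ] [577.4 -77.9  92. ]
cone [563.7 -23.2 100. ] [562.7 -22.5 100. ]
sq [550.4  34.7 110. ] [546.5  35.5 110. ]
riser S corners [[547.0, -151.0], [486.0, 77.0], [626.0, 116.0], [690.0, -113.0]] mean [587.1 -17.9] rect [148.1 237.8] 15.0
riser D corners [[682.0, -114.0], [543.0, -150.0], [484.0, 75.0], [621.0, 116.0]] mean [582.6 -18. ] rect [143.1 237.8] 14.7
pal S corners [[613.0, -87.0], [579.0, 57.0], [617.0, 66.0], [652.0, -74.0]] mean [615.   -9.6] rect [ 40.8 147.5] 13.3
tray S corners [[349.0, -350.0], [370.0, -243.0], [607.0, -288.0], [581.0, -393.0]] mean [ 476.6 -318.7] rect [108.4 242.3] 79.3
tray D corners [[575.0, -393.0], [347.0, -350.0], [368.0, -247.0], [593.0, -285.0]] mean [ 470.5 -318.7] rect [109.5 231.9] 80.1
card S corners [[365.0, 296.0], [392.0, 381.0], [589.0, 334.0], [569.0, 254.0]] mean [478.5 316.3] rect [ 88.4 209.3] 76.8
card D corners [[568.0, 251.0], [373.0, 288.0], [386.0, 361.0], [584.0, 336.0]] mean [477.7 309. ] rect [ 87.2 199.2] 79.2
cup [408.0878425  -66.23636186  42.        ] pot [389.11020624  96.4308214   34.        ]
```

Riser yaw is about 15° and the cone sits at (564,-23). All sizes match (240x150 riser, 240x110 tray, 200x90 card). I now go above the jar and turn the closing line to riser x.

Request:
{"fn": "servo_tool", "kwargs": {"plan": [[[-1,0.466,-0.873,-0.04,0,0,-0.566],[-1,0.466,-0.873,-0.04,0,0,-0.566],[-1,0.466,-0.873,-0.04,0,0,-0.566],[-1,0.466,-0.873,-0.04,0,0,-0.566],[-1,0.466,-0.873,-0.04,0,0,-0.566]]]}}

```text
t: 0.57
ee_pos: [318.7, 406.6, 294.4]
orientation: [-0.955, -2.993, 0.001]
ft_force: [1.6, 0.4, 0.6]
width: 87.9
grasp_force: 0.0
```

Request:
{"fn": "servo_tool", "kwargs": {"plan": [[[-1,0.466,-0.873,-0.04,0,0,-0.566],[-1,0.466,-0.873,-0.04,0,0,-0.566],[-1,0.466,-0.873,-0.04,0,0,-0.566],[-1,0.466,-0.873,-0.04,0,0,-0.566],[-1,0.466,-0.873,-0.04,0,0,-0.566]]]}}

```text
t: 0.98
ee_pos: [412.1, 231.9, 286.7]
orientation: [1.317, 2.852, 0.0]
ft_force: [1.0, -0.1, -0.3]
width: 87.8
grasp_force: 0.0
```

Request:
{"fn": "servo_tool", "kwargs": {"plan": [[[-1,0.466,-0.873,-0.04,0,0,-0.566],[-1,0.466,-0.873,-0.04,0,0,-0.566],[-1,0.466,-0.873,-0.04,0,0,-0.566],[-1,0.466,-0.873,-0.04,0,0,-0.566],[-1,0.466,-0.873,-0.04,0,0,-0.566]]]}}

```text
t: 1.4
ee_pos: [505.3, 57.2, 278.6]
orientation: [-1.658, -2.668, -0.0]
ft_force: [0.4, 0.6, 0.3]
width: 88.1
grasp_force: 0.0
```

Request:
{"fn": "servo_tool", "kwargs": {"plan": [[[-1,0.466,-0.873,-0.04,0,0,-0.566],[-1,0.466,-0.873,-0.04,0,0,-0.566],[-1,0.466,-0.873,-0.04,0,0,-0.566],[-1,0.466,-0.873,-0.04,0,0,-0.566],[-1,0,0,0,0,0,0]]]}}

```text
t: 1.82
ee_pos: [582.2, -85.9, 272.1]
orientation: [1.917, 2.485, 0.0]
ft_force: [-0.2, 0.6, 0.4]
width: 87.9
grasp_force: 0.0
```

```bash
python3 - <<'E'
from h import *
o=readout.get_obs();im=vision.get_image('wrist');print(o['ee_pos'],o['orientation'])
c=cam('wrist',o);np.save('pics/w1o.npy',np.r_[o['ee_pos'],o['orientation']])
a=cv2.resize(im[:,:,::-1],(768,576),interpolation=cv2.INTER_CUBIC).copy()
for n,X in(('jar',(578.5,-80,92)),('cone',(564,-23,100)),('sq',(548.5,35,110)),('pal',(614.8,-10,40)),('ris',(585.5,-18,16))):
    p=proj(c,X);print(n,p.round(1));cv2.drawMarker(a,tuple(int(v*1.5) for v in p),(0,0,255),0,14)
cv2.imwrite('pics/w1.png',a)
E
```

```text
[582.18226811 -85.86463221 272.12758649] [1.91657784e+00 2.48530137e+00 3.09474155e-04]
jar [251.8 180.1]
cone [252.1 114. ]
sq [251.5  31. ]
pal [303.8 111.3]
ris [272.6 110.6]
```

View pics/w1.png

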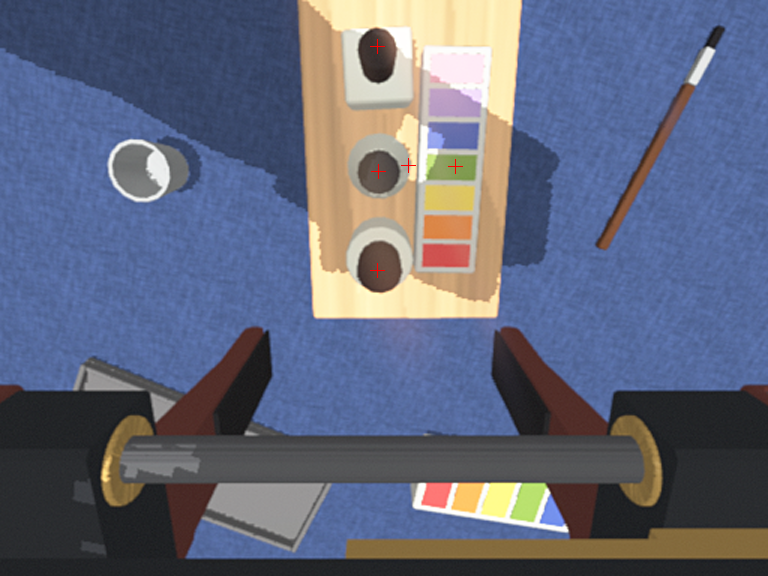

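Markers fall on the cap tops, so the estimates hold. I correct and descend over the jar.

Request:
{"fn": "servo_tool", "kwargs": {"plan": [[[-1,-0.09,0.15,-0.3,0,0,0],[-1,0,0,-0.9,0,0,0],[-1,0,0,-0.9,0,0,0],[-1,0,0,-0.6,0,0,0],[-1,0,0,0,0,0,0]]]}}

```text
t: 2.28
ee_pos: [572.2, -73.1, 159.6]
orientation: [-1.904, -2.489, 0.007]
ft_force: [-1.3, -0.1, -0.2]
width: 87.8
grasp_force: 0.0
```

Request:
{"fn": "servo_tool", "kwargs": {"plan": [[[-1,0,0,0,0,0,0],[-1,0,0,0,0,0,0],[-1,0,0,0,0,0,0]]]}}

```text
t: 2.53
ee_pos: [576.9, -74.3, 166.3]
orientation: [1.908, 2.492, 0.002]
ft_force: [0.1, -0.9, 0.3]
width: 87.9
grasp_force: 0.0
```

Request:
{"fn": "servo_tool", "kwargs": {"plan": [[[-1,0,0,0,0,0,0],[-1,0,0,0,0,0,0],[-1,0,0,0,0,0,0]]]}}

```text
t: 2.78
ee_pos: [576.3, -74.6, 165.3]
orientation: [1.909, 2.493, 0.001]
ft_force: [0.7, -0.0, -0.1]
width: 88.0
grasp_force: 0.0
```

Request:
{"fn": "servo_tool", "kwargs": {"plan": [[[-1,0.07,-0.14,0,0,0,0],[-1,0,0,-0.2,0,0,0],[-1,0,0,-0.23,0,0,0],[-1,0,0,0,0,0,0],[-1,0,0,0,0,0,0]]]}}

```text
t: 3.2
ee_pos: [577.9, -80.1, 145.8]
orientation: [-1.909, -2.492, 0.002]
ft_force: [0.6, 0.1, -1.2]
width: 88.0
grasp_force: 0.0
```

Request:
{"fn": "servo_tool", "kwargs": {"plan": [[[1,0,0,0,0,0,0],[1,0,0,0,0,0,0],[1,0,0,0,0,0,0],[1,0,0,0,0,0,0],[1,0,0,0,0,0,0]]]}}

```text
t: 3.62
ee_pos: [578.8, -80.1, 147.3]
orientation: [1.91, 2.494, 0.0]
ft_force: [0.1, 0.7, -0.4]
width: 58.3
grasp_force: 0.0
```

Request:
{"fn": "servo_tool", "kwargs": {"plan": [[[1,0,0,0,0,0,0],[1,0,0,0,0,0,0],[1,0,0,0,0,0,0],[1,0,0,0,0,0,0],[1,0,0,0,0,0,0]]]}}

```text
t: 4.03
ee_pos: [578.7, -80.1, 147.1]
orientation: [1.91, 2.494, 0.0]
ft_force: [0.2, -0.1, -1.3]
width: 27.2
grasp_force: 30.0
```

Request:
{"fn": "servo_tool", "kwargs": {"plan": [[[1,0,0,0.5,0,0,0],[1,0,0,1,0,0,0],[1,-0.07,-0.5,0,0,0,0],[1,-0.14,-1,0,0,0,0],[1,-0.14,-1,0,0,0,0]]]}}

```text
t: 4.45
ee_pos: [564.8, -180.2, 207.9]
orientation: [1.906, 2.496, 0.001]
ft_force: [0.9, -0.8, -2.7]
width: 27.3
grasp_force: 30.0
```

Request:
{"fn": "servo_tool", "kwargs": {"plan": [[[1,-0.14,-1,0,0,0,0],[1,-0.14,-1,0,0,0,0],[1,-0.14,-1,0,0,0,0],[1,-0.07,-0.5,0,0,0,0],[1,-0.04,-0.3,0,0,0,0]]]}}

```text
t: 4.87
ee_pos: [542.6, -335.0, 206.8]
orientation: [1.914, 2.491, -0.0]
ft_force: [-0.3, -0.4, -1.9]
width: 27.6
grasp_force: 30.0
```

Request:
{"fn": "servo_tool", "kwargs": {"plan": [[[1,0,0,0,0,0,0],[1,0,0,0,0,0,0],[1,0,0,0,0,0,0],[1,0,0,0,0,0,0]]]}}

```text
t: 5.2
ee_pos: [543.7, -330.4, 207.0]
orientation: [-1.908, -2.495, -0.0]
ft_force: [-0.5, -0.4, -2.2]
width: 27.8
grasp_force: 30.0
```

```bash
python3 - <<'E'
from h import *
a=vision.get_image('side')[:,:,::-1];b=vision.get_image('scene')[:,:,::-1]
A=cv2.resize(a[95:225,250:420],None,fx=3,fy=3,interpolation=cv2.INTER_CUBIC);B=cv2.resize(b[150:260,90:190],None,fx=2.9,fy=3.55,interpolation=cv2.INTER_CUBIC)[:390]
cv2.imwrite('pics/t1.png',np.hstack([A,B]))
E
```

```text
(no output)
```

View pics/t1.png

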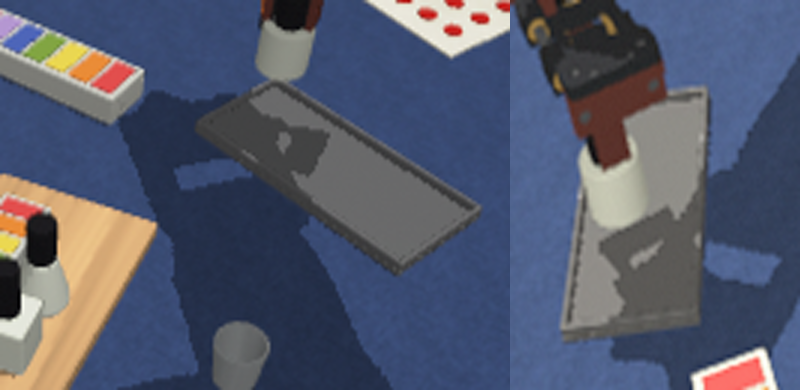

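The crops show the jar held upright above the far half of the tray, in line with the calibrated estimate. I lower it and let go.

Request:
{"fn": "servo_tool", "kwargs": {"plan": [[[1,0,0,-0.7,0,0,0],[1,0,0,-0.6,0,0,0],[1,0,0,-0.3,0,0,0],[1,0,0,-0.15,0,0,0],[1,0,0,0,0,0,0]]]}}

```text
t: 5.72
ee_pos: [543.6, -331.4, 136.6]
orientation: [-1.909, -2.494, -0.0]
ft_force: [0.1, -0.3, -0.9]
width: 27.5
grasp_force: 30.0
```

Request:
{"fn": "servo_tool", "kwargs": {"plan": [[[1,0,0,0,0,0,0],[1,0,0,0,0,0,0],[1,0,0,0,0,0,0]]]}}

```text
t: 5.97
ee_pos: [543.8, -332.2, 137.8]
orientation: [1.909, 2.493, 0.0]
ft_force: [-0.3, -0.8, -2.0]
width: 27.4
grasp_force: 30.0
```

Request:
{"fn": "servo_tool", "kwargs": {"plan": [[[1,0,0,-0.02,0,0,0],[-1,0,0,0,0,0,0],[-1,0,0,0,0,0,0],[-1,0,0,0,0,0,0],[-1,0,0,0,0,0,0]]]}}

```text
t: 6.38
ee_pos: [543.5, -332.2, 136.5]
orientation: [1.91, 2.494, 0.0]
ft_force: [0.0, 0.1, -0.3]
width: 50.4
grasp_force: 0.0
```

Request:
{"fn": "servo_tool", "kwargs": {"plan": [[[-1,0,0,0,0,0,0],[-1,0,0,0.5,0,0,0],[-1,0,0,1,0,0,0],[-1,0,0,0.5,0,0,0],[-1,0.04,0.6,0,0,0,0]]]}}

```text
t: 6.8
ee_pos: [547.5, -312.1, 221.7]
orientation: [1.907, 2.483, 0.001]
ft_force: [0.9, 0.6, -0.2]
width: 84.1
grasp_force: 0.0
```

Request:
{"fn": "servo_tool", "kwargs": {"plan": [[[-1,0.067,1,0,0,0,0],[-1,0.067,1,0,0,0,0],[-1,0.067,1,0,0,0,0],[-1,0.067,1,0,0,0,0],[-1,0.067,1,0,0,0,0]]]}}

```text
t: 7.22
ee_pos: [558.3, -106.4, 216.5]
orientation: [1.911, 2.493, 0.0]
ft_force: [0.5, -0.6, 0.5]
width: 88.2
grasp_force: 0.0
```

Request:
{"fn": "servo_tool", "kwargs": {"plan": [[[-1,0.067,1,0,0,0,0],[-1,0.05,0.7,0,0,0,0],[-1,0.025,0.43,0,0,0,0],[-1,0,0,0,0,0,0],[-1,0,0,0,0,0,0]]]}}

```text
t: 7.63
ee_pos: [564.1, -22.2, 216.4]
orientation: [1.907, 2.496, -0.0]
ft_force: [-0.5, 0.2, -0.8]
width: 87.8
grasp_force: 0.0
```

Request:
{"fn": "servo_tool", "kwargs": {"plan": [[[-1,0,0,0,0,0,0],[-1,0,0,0,0,0,0]]]}}

```text
t: 7.8
ee_pos: [564.1, -24.1, 216.3]
orientation: [1.912, 2.493, -0.0]
ft_force: [-0.3, -0.2, -0.0]
width: 87.9
grasp_force: 0.0
```

```bash
python3 - <<'E'
from h import *
o=readout.get_obs();im=vision.get_image('wrist');print(o['ee_pos'])
c=cam('wrist',o);s=vision.get_image('scene')[:,:,::-1];d=vision.get_image('side')[:,:,::-1]
a=im[:,:,::-1].copy()
for n,X in(('cone',(564,-23,100)),('sq',(548.5,35,110)),('pal',(614.8,-10,40))):
    p=proj(c,X);print(n,p.round(1));cv2.drawMarker(a,tuple(int(v) for v in p),(0,0,255),0,10)
S=cv2.resize(s[150:260,90:190],None,fx=2.56,fy=2.56,interpolation=cv2.INTER_CUBIC);D=cv2.resize(d[95:190,300:420],None,fx=2.13,fy=2.13,interpolation=cv2.INTER_CUBIC)
col=np.zeros((484,256,3),np.uint8);col[:281,:256]=S[:281,:256];col[282:282+D.shape[0],:255]=D[:,:255]
a=np.vstack([a,np.zeros((100,512,3),np.uint8)])
cv2.imwrite('pics/w2.png',np.hstack([a,col]))
E
```

```text
[564.10947312 -24.05053283 216.25817589]
cone [254.8 211.9]
sq [255.  127.2]
pal [312.8 188.3]
```

View pics/w2.png

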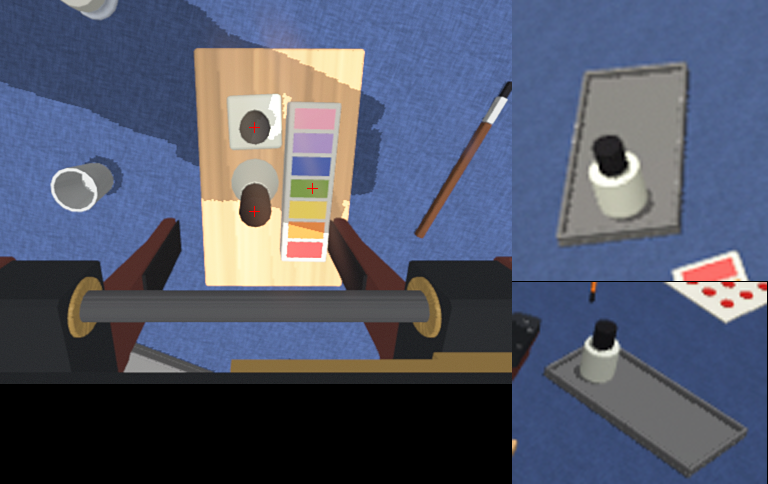

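The jar stands upright in the tray and the markers sit on the cone and square caps. I take the cone.

Request:
{"fn": "servo_tool", "kwargs": {"plan": [[[-1,0,0,-0.7,0,0,0],[-1,0,0,-0.6,0,0,0],[-1,0,0,-0.3,0,0,0],[-1,0,0,-0.13,0,0,0],[-1,0,0,0,0,0,0]]]}}

```text
t: 8.37
ee_pos: [563.6, -23.2, 146.0]
orientation: [-1.91, -2.492, 0.002]
ft_force: [0.7, 0.4, 0.5]
width: 87.8
grasp_force: 0.0
```

Request:
{"fn": "servo_tool", "kwargs": {"plan": [[[-1,0,0,0,0,0,0],[1,0,0,0,0,0,0],[1,0,0,0,0,0,0],[1,0,0,0,0,0,0],[1,0,0,0,0,0,0]]]}}

```text
t: 8.78
ee_pos: [564.4, -22.9, 147.8]
orientation: [1.91, 2.493, 0.001]
ft_force: [-0.6, 0.9, -0.2]
width: 64.7
grasp_force: 0.0
```

Request:
{"fn": "servo_tool", "kwargs": {"plan": [[[1,0,0,0,0,0,0],[1,0,0,0,0,0,0],[1,0,0,0,0,0,0],[1,0,0,0,0,0,0],[1,0,0,0,0,0,0]]]}}

```text
t: 9.2
ee_pos: [564.1, -22.9, 147.0]
orientation: [-1.91, -2.494, 0.0]
ft_force: [0.5, 0.2, 0.3]
width: 31.5
grasp_force: 0.0
```

Request:
{"fn": "servo_tool", "kwargs": {"plan": [[[1,0,0,0,0,0,0],[1,0,0,0,0,0,0]]]}}

```text
t: 9.37
ee_pos: [564.1, -22.9, 147.0]
orientation: [-1.91, -2.494, 0.0]
ft_force: [0.7, 0.1, -0.1]
width: 23.7
grasp_force: 30.0
```

Request:
{"fn": "servo_tool", "kwargs": {"plan": [[[1,0,0,0.5,0,0,0],[1,0,0,1,0,0,0],[1,0,0,0.5,0,0,0],[1,-0.175,-0.574,0,0,0,0],[1,-0.291,-0.957,0,0,0,0]]]}}

```text
t: 9.78
ee_pos: [547.1, -82.7, 229.0]
orientation: [1.903, 2.495, 0.004]
ft_force: [0.8, -0.6, -0.8]
width: 23.3
grasp_force: 30.0
```

Request:
{"fn": "servo_tool", "kwargs": {"plan": [[[1,-0.291,-0.957,0,0,0,0],[1,-0.291,-0.957,0,0,0,0],[1,-0.291,-0.957,0,0,0,0],[1,-0.291,-0.957,0,0,0,0],[1,-0.291,-0.957,0,0,0,0]]]}}

```text
t: 10.2
ee_pos: [486.3, -277.2, 227.0]
orientation: [-1.91, -2.494, -0.0]
ft_force: [0.6, -0.3, -1.2]
width: 23.3
grasp_force: 30.0
```

Request:
{"fn": "servo_tool", "kwargs": {"plan": [[[1,-0.204,-0.67,0,0,0,0],[1,-0.125,-0.412,0,0,0,0],[1,0,0,0,0,0,0],[1,0,0,0,0,0,0],[1,0,0,0,0,0,0]]]}}

```text
t: 10.62
ee_pos: [474.1, -318.1, 226.8]
orientation: [-1.91, -2.493, -0.0]
ft_force: [0.2, -0.6, -1.3]
width: 23.7
grasp_force: 30.0
```

Request:
{"fn": "servo_tool", "kwargs": {"plan": [[[1,0,0,-0.5,0,0,0],[1,0,0,-0.8,0,0,0],[1,0,0,-0.6,0,0,0],[1,0,0,-0.2,0,0,0],[1,0,0,-0.1,0,0,0]]]}}

```text
t: 11.03
ee_pos: [473.8, -317.1, 137.6]
orientation: [-1.906, -2.493, 0.0]
ft_force: [-0.4, -0.6, 0.2]
width: 23.7
grasp_force: 30.0
```

Request:
{"fn": "servo_tool", "kwargs": {"plan": [[[1,0,0,0,0,0,0],[1,0,0,0,0,0,0],[1,0,0,0,0,0,0]]]}}

```text
t: 11.28
ee_pos: [475.0, -319.1, 140.5]
orientation: [1.908, 2.493, 0.0]
ft_force: [0.3, 0.1, -1.4]
width: 23.5
grasp_force: 30.0
```

Request:
{"fn": "servo_tool", "kwargs": {"plan": [[[1,0,0,-0.07,0,0,0],[1,0,0,0,0,0,0],[-1,0,0,0,0,0,0],[-1,0,0,0,0,0,0],[-1,0,0,0,0,0,0]]]}}

```text
t: 11.7
ee_pos: [474.2, -319.0, 136.5]
orientation: [1.91, 2.494, 0.0]
ft_force: [-0.7, 1.0, -0.4]
width: 40.0
grasp_force: 0.0
```

Request:
{"fn": "servo_tool", "kwargs": {"plan": [[[-1,0,0,0,0,0,0],[-1,0,0,0,0,0,0],[-1,0,0,0.5,0,0,0],[-1,0,0,1,0,0,0],[-1,0,0,0.7,0,0,0]]]}}

```text
t: 12.12
ee_pos: [474.1, -318.8, 225.7]
orientation: [-1.91, -2.493, 0.0]
ft_force: [1.3, -0.3, 0.9]
width: 73.7
grasp_force: 0.0
```

Request:
{"fn": "servo_tool", "kwargs": {"plan": [[[-1,0.124,0.587,0,0,0,0],[-1,0.206,0.9786,0,0,0,0],[-1,0.206,0.9786,0,0,0,0],[-1,0.206,0.9786,0,0,0,0],[-1,0.206,0.9786,0,0,0,0]]]}}

```text
t: 12.53
ee_pos: [512.0, -137.2, 224.5]
orientation: [1.911, 2.493, 0.0]
ft_force: [0.8, 0.8, -0.5]
width: 88.2
grasp_force: 0.0
```

Request:
{"fn": "servo_tool", "kwargs": {"plan": [[[-1,0.206,0.9786,0,0,0,0],[-1,0.206,0.9786,0,0,0,0],[-1,0.206,0.9786,0,0,0,0],[-1,0.165,0.783,0,0,0,0],[-1,0.082,0.391,0,0,0,0]]]}}

```text
t: 12.95
ee_pos: [547.1, 29.0, 224.5]
orientation: [1.907, 2.496, 0.001]
ft_force: [0.4, 0.1, 0.1]
width: 87.5
grasp_force: 0.0
```

Request:
{"fn": "servo_tool", "kwargs": {"plan": [[[-1,0.05,0.239,0,0,0,0],[-1,0,0,0,0,0,0],[-1,0,0,0,0,0,0],[-1,0,0,0,0,0,0]]]}}

```text
t: 13.28
ee_pos: [548.4, 34.1, 224.2]
orientation: [-1.911, -2.493, 0.001]
ft_force: [-0.8, 0.3, -0.1]
width: 87.9
grasp_force: 0.0
```

Request:
{"fn": "servo_tool", "kwargs": {"plan": [[[-1,0,0,-0.6,0,0,0],[-1,0,0,-0.7,0,0,0],[-1,0,0,-0.35,0,0,0],[-1,0,0,-0.15,0,0,0],[-1,0,0,-0.06,0,0,0]]]}}

```text
t: 13.7
ee_pos: [548.0, 34.0, 148.9]
orientation: [-1.911, -2.491, 0.002]
ft_force: [-0.6, 0.3, -0.6]
width: 87.8
grasp_force: 0.0
```

Request:
{"fn": "servo_tool", "kwargs": {"plan": [[[-1,0,0,0,0,0,0],[-1,0,0,0,0,0,0],[-1,0,0,0,0,0,0]]]}}

```text
t: 13.95
ee_pos: [549.3, 34.9, 150.9]
orientation: [1.91, 2.493, 0.002]
ft_force: [-0.1, -0.5, 0.4]
width: 88.3
grasp_force: 0.0
```

Request:
{"fn": "servo_tool", "kwargs": {"plan": [[[1,0,0,0,0,0,0],[1,0,0,0,0,0,0],[1,0,0,0,0,0,0],[1,0,0,0,0,0,0],[1,0,0,0,0,0,0]]]}}

```text
t: 14.37
ee_pos: [548.7, 35.2, 150.0]
orientation: [1.91, 2.494, 0.0]
ft_force: [-0.1, -0.8, 0.3]
width: 57.8
grasp_force: 0.0
```

Request:
{"fn": "servo_tool", "kwargs": {"plan": [[[1,0,0,0,0,0,0],[1,0,0,0,0,0,0],[1,0,0,0,0,0,0],[1,0,0,0,0,0,0],[1,0,0,0,0,0,0]]]}}

```text
t: 14.78
ee_pos: [548.6, 35.2, 149.8]
orientation: [-1.91, -2.494, 0.0]
ft_force: [0.5, 0.2, -0.3]
width: 24.4
grasp_force: 0.0
```

Request:
{"fn": "servo_tool", "kwargs": {"plan": [[[1,0,0,0,0,0,0],[1,0,0,0,0,0,0]]]}}

```text
t: 14.95
ee_pos: [548.6, 35.2, 149.8]
orientation: [-1.91, -2.494, 0.0]
ft_force: [0.4, -0.5, -0.5]
width: 19.7
grasp_force: 30.0
```

Request:
{"fn": "servo_tool", "kwargs": {"plan": [[[1,0,0,0,0,0,0],[1,0,0,0.5,0,0,0],[1,0,0,1,0,0,0],[1,0,0,0.5,0,0,0],[1,0,0,0,0,0,0]]]}}

```text
t: 15.37
ee_pos: [550.9, 35.3, 234.1]
orientation: [1.907, 2.489, 0.008]
ft_force: [0.8, -0.1, -0.9]
width: 19.7
grasp_force: 30.0
```

Request:
{"fn": "servo_tool", "kwargs": {"plan": [[[1,-0.233,-0.553,0,0,0,0],[1,-0.3878,-0.9216,0,0,0,0],[1,-0.3878,-0.9216,0,0,0,0],[1,-0.3878,-0.9216,0,0,0,0],[1,-0.3878,-0.9216,0,0,0,0]]]}}

```text
t: 15.78
ee_pos: [475.8, -135.4, 228.9]
orientation: [-1.908, -2.494, 0.001]
ft_force: [0.4, -0.1, -1.6]
width: 19.8
grasp_force: 30.0
```

Request:
{"fn": "servo_tool", "kwargs": {"plan": [[[1,-0.3878,-0.9216,0,0,0,0],[1,-0.3878,-0.9216,0,0,0,0],[1,-0.3878,-0.9216,0,0,0,0],[1,-0.31,-0.737,0,0,0,0],[1,-0.194,-0.461,0,0,0,0]]]}}

```text
t: 16.2
ee_pos: [408.7, -295.2, 228.9]
orientation: [-1.912, -2.491, 0.001]
ft_force: [0.4, -0.2, -1.5]
width: 19.3
grasp_force: 30.0
```

Request:
{"fn": "servo_tool", "kwargs": {"plan": [[[1,-0.136,-0.323,0,0,0,0],[1,0,0,0,0,0,0],[1,0,0,0,0,0,0],[1,0,0,0,0,0,0],[1,0,0,0,0,0,0]]]}}

```text
t: 16.62
ee_pos: [405.2, -304.9, 229.5]
orientation: [-1.909, -2.494, -0.0]
ft_force: [0.3, 0.2, -0.6]
width: 19.6
grasp_force: 30.0
```

Request:
{"fn": "servo_tool", "kwargs": {"plan": [[[1,0,0,-0.5,0,0,0],[1,0,0,-0.8,0,0,0],[1,0,0,-0.6,0,0,0],[1,0,0,-0.23,0,0,0],[1,0,0,-0.07,0,0,0]]]}}

```text
t: 17.03
ee_pos: [404.7, -304.5, 140.2]
orientation: [-1.906, -2.492, -0.0]
ft_force: [-1.2, 0.6, -1.6]
width: 19.4
grasp_force: 30.0
```

Request:
{"fn": "servo_tool", "kwargs": {"plan": [[[1,0,0,0,0,0,0],[1,0,0,0,0,0,0],[1,0,0,0,0,0,0]]]}}

```text
t: 17.28
ee_pos: [405.9, -306.2, 143.2]
orientation: [1.909, 2.492, -0.0]
ft_force: [-0.1, -0.2, -0.6]
width: 19.3
grasp_force: 30.0
```

Request:
{"fn": "servo_tool", "kwargs": {"plan": [[[1,0,0,-0.07,0,0,0],[1,0,0,0,0,0,0],[-1,0,0,0,0,0,0],[-1,0,0,0,0,0,0],[-1,0,0,0,0,0,0]]]}}

```text
t: 17.7
ee_pos: [405.3, -306.0, 139.4]
orientation: [1.91, 2.493, -0.0]
ft_force: [0.2, -0.7, -0.4]
width: 35.8
grasp_force: 0.0
```

Request:
{"fn": "servo_tool", "kwargs": {"plan": [[[-1,0,0,0,0,0,0],[-1,0,0,0,0,0,0],[-1,0,0,0.5,0,0,0],[-1,0,0,1,0,0,0],[-1,0,0,0.7,0,0,0]]]}}

```text
t: 18.12
ee_pos: [405.0, -305.8, 228.5]
orientation: [-1.91, -2.493, 0.0]
ft_force: [0.5, -1.3, -0.1]
width: 69.4
grasp_force: 0.0
```

Request:
{"fn": "servo_tool", "kwargs": {"plan": [[[-1,0.347,0.489,0,0,0,0],[-1,0.5785,0.8157,0,0,0,0],[-1,0.5785,0.8157,0,0,0,0],[-1,0.5785,0.8157,0,0,0,0],[-1,0.5785,0.8157,0,0,0,0]]]}}

```text
t: 18.53
ee_pos: [512.3, -154.3, 227.3]
orientation: [1.911, 2.493, 0.0]
ft_force: [0.0, -1.0, -0.4]
width: 87.7
grasp_force: 0.0
```

Request:
{"fn": "servo_tool", "kwargs": {"plan": [[[-1,0.5785,0.8157,0,0,0,0],[-1,0.5785,0.8157,0,0,0,0],[-1,0.5785,0.8157,0,0,0,0],[-1,0.463,0.653,0,0,0,0],[-1,0.231,0.326,0,0,0,0]]]}}

```text
t: 18.95
ee_pos: [610.7, -15.6, 227.2]
orientation: [1.907, 2.496, 0.002]
ft_force: [-0.1, 0.1, -0.3]
width: 87.8
grasp_force: 0.0
```

Request:
{"fn": "servo_tool", "kwargs": {"plan": [[[-1,0.154,0.217,0,0,0,0],[-1,0,0,0,0,0,0],[-1,0,0,0,0,0,0],[-1,0,0,0,0,0,0],[-1,0,0,0,0,0,0]]]}}

```text
t: 19.37
ee_pos: [614.1, -11.5, 227.0]
orientation: [-1.912, -2.492, 0.001]
ft_force: [0.1, -0.3, -0.1]
width: 87.9
grasp_force: 0.0
```

```bash
python3 - <<'E'
from h import *
o=readout.get_obs();im=vision.get_image('wrist');print(o['ee_pos'],o['orientation'])
c=cam('wrist',o);s=vision.get_image('scene')[:,:,::-1];d=vision.get_image('side')[:,:,::-1]
a=im[:,:,::-1].copy()
cx,sx=np.cos(np.radians(15)),np.sin(np.radians(15))
for u,v in((-22,-75),(22,-75),(22,75),(-22,75)):
    p=proj(c,(614.8+u*cx-v*sx,-10.2+u*sx+v*cx,40));cv2.drawMarker(a,tuple(int(v) for v in p),(0,255,0),0,10)
S=cv2.resize(s[150:260,90:190],None,fx=2.56,fy=2.56,interpolation=cv2.INTER_CUBIC);D=cv2.resize(d[95:190,300:420],None,fx=2.13,fy=2.13,interpolation=cv2.INTER_CUBIC)
col=np.zeros((484,256,3),np.uint8);col[:281,:256]=S[:281,:256];col[282:282+D.shape[0],:255]=D[:,:255]
a=np.vstack([a,np.zeros((100,512,3),np.uint8)])
cv2.imwrite('pics/w3.png',np.hstack([a,col]))
E
```

```text
[614.08887579 -11.47379016 227.02123299] [-1.91215541e+00 -2.49199503e+00  9.14260487e-04]
```

View pics/w3.png

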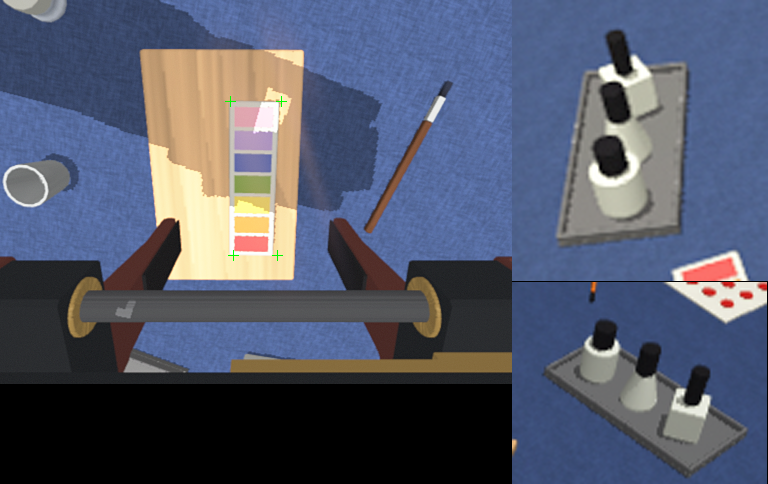

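All three stand upright in the tray, and the palette is within about 1 mm of the estimate. I take the palette.

Request:
{"fn": "servo_tool", "kwargs": {"plan": [[[-1,0,0,-0.6,0,0,0],[-1,0,0,-1,0,0,0],[-1,0,0,-0.8,0,0,0],[-1,0,0,-0.3,0,0,0],[-1,0,0,0,0,0,0]]]}}

```text
t: 19.93
ee_pos: [612.9, -10.4, 116.2]
orientation: [-1.908, -2.49, 0.005]
ft_force: [-0.6, -0.5, -0.3]
width: 87.6
grasp_force: 0.0
```

Request:
{"fn": "servo_tool", "kwargs": {"plan": [[[-1,0,0,-0.2,0,0,0],[-1,0,0,-0.2,0,0,0],[-1,0,0,-0.09,0,0,0],[-1,0,0,0,0,0,0],[-1,0,0,0,0,0,0]]]}}

```text
t: 20.35
ee_pos: [615.3, -10.0, 100.1]
orientation: [1.91, 2.493, 0.001]
ft_force: [-0.3, 0.3, -0.1]
width: 87.9
grasp_force: 0.0
```

Request:
{"fn": "servo_tool", "kwargs": {"plan": [[[-1,0,0,0,0,0,0],[1,0,0,0,0,0,0],[1,0,0,0,0,0,0],[1,0,0,0,0,0,0],[1,0,0,0,0,0,0]]]}}

```text
t: 20.77
ee_pos: [615.0, -10.0, 99.7]
orientation: [1.91, 2.494, 0.0]
ft_force: [0.8, -0.1, 0.4]
width: 64.7
grasp_force: 0.0
```

Request:
{"fn": "servo_tool", "kwargs": {"plan": [[[1,0,0,0,0,0,0],[1,0,0,0,0,0,0],[1,0,0,0,0,0,0],[1,0,0,0,0,0,0],[1,0,0,0,0,0,0]]]}}

```text
t: 21.18
ee_pos: [614.7, -10.0, 99.4]
orientation: [-1.91, -2.494, 0.001]
ft_force: [-1.0, -0.5, 1.1]
width: 43.9
grasp_force: 29.9
```

Request:
{"fn": "servo_tool", "kwargs": {"plan": [[[1,0,0,0.4,0,0,0],[1,0,0,1,0,0,0],[1,0,0,0.8,0,0,0],[1,0,0,0.3,0,0,0],[1,0,0,0,0,0,0]]]}}

```text
t: 21.6
ee_pos: [616.7, -10.1, 202.6]
orientation: [1.907, 2.49, 0.006]
ft_force: [0.2, 0.1, -0.2]
width: 43.8
grasp_force: 29.9
```

Request:
{"fn": "servo_tool", "kwargs": {"plan": [[[1,-0.285,0.673,0,0,0,0.98],[1,-0.285,0.673,0,0,0,0.98],[1,-0.285,0.673,0,0,0,0.98],[1,-0.285,0.673,0,0,0,0.98],[1,-0.285,0.673,0,0,0,0.98]]]}}

```text
t: 22.02
ee_pos: [556.2, 125.4, 197.2]
orientation: [-1.331, -2.843, 0.003]
ft_force: [0.0, 1.0, -1.3]
width: 44.1
grasp_force: 29.9
```

Request:
{"fn": "servo_tool", "kwargs": {"plan": [[[1,-0.285,0.673,0,0,0,0.98],[1,-0.285,0.673,0,0,0,0.98],[1,-0.285,0.673,0,0,0,0.98],[1,-0.285,0.673,0,0,0,0.98],[1,-0.285,0.673,0,0,0,0.98]]]}}

```text
t: 22.43
ee_pos: [499.2, 259.9, 197.2]
orientation: [-0.697, -3.061, 0.003]
ft_force: [0.7, -0.1, -1.9]
width: 43.9
grasp_force: 29.9
```

Request:
{"fn": "servo_tool", "kwargs": {"plan": [[[1,-0.285,0.673,0,0,0,0.98],[1,-0.19,0.45,0,0,0,0.98],[1,-0.095,0.227,0,0,0,0.94],[1,0,0,0,0,0,0],[1,0,0,0,0,0,0]]]}}

```text
t: 22.85
ee_pos: [477.2, 313.0, 197.7]
orientation: [-0.314, -3.124, 0.003]
ft_force: [-0.3, 0.5, -2.6]
width: 44.0
grasp_force: 29.9
```

Request:
{"fn": "servo_tool", "kwargs": {"plan": [[[1,0,0,0,0,0,0],[1,0,0,0,0,0,0],[1,0,0,0,0,0,0]]]}}

```text
t: 23.1
ee_pos: [478.4, 312.2, 199.1]
orientation: [-0.316, -3.125, 0.001]
ft_force: [0.1, -0.6, -1.3]
width: 44.2
grasp_force: 29.9
```

```bash
python3 - <<'E'
from h import *
o=readout.get_obs();im=vision.get_image('wrist');print(o['ee_pos'],o['orientation'])
np.save('pics/w4o.npy',np.r_[o['ee_pos'],o['orientation']])
s=vision.get_image('scene')[:,:,::-1]
a=cv2.resize(im[:,:,::-1],(768,576),interpolation=cv2.INTER_CUBIC)
cv2.imwrite('pics/w4.png',a)
E
```

```text
[478.38660677 312.23940799 199.13550469] [-3.15596926e-01 -3.12533104e+00  6.38681572e-04]
```

View pics/w4.png

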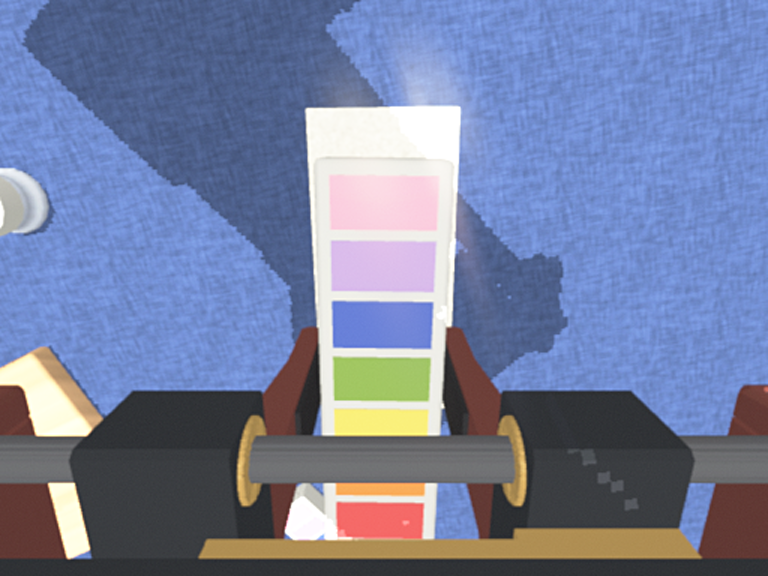

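```bash
python3 - <<'E'
from h import *
v=np.load('pics/w4o.npy');c=cam('wrist',dict(ee_pos=v[:3],orientation=v[3:]))
z=lambda p:((p[0]+.5)/1.5-.5,(p[1]+.5)/1.5-.5)
A,B=[pt(c,z(p),3)[:2] for p in((306,109),(460,107))]
L,Rr=[pt(c,z(p),3)[:2] for p in((317,300),(452,320))]
e=B-A;print('edge',A,B,np.linalg.norm(e),np.degrees(np.arctan2(e[1],e[0])))
for s in(L-A,Rr-B):print('side dir',np.degrees(np.arctan2(-s[1],-s[0])))
for s in(L-A,Rr-B):
    n=s/np.linalg.norm(s);print('centre',(A+B)/2+100*n)
n=np.array([-e[1],e[0]])/np.linalg.norm(e);print('by edge normal',(A+B)/2+100*n*np.sign(n@(L-A)))
P,Q=[pt(c,z(p),139.8)[:2] for p in((316,159),(453,159))]
e=Q-P;n=np.array([-e[1],e[0]])/np.linalg.norm(e);n*=np.sign(n@(L-A));print('pal',np.linalg.norm(e),np.degrees(np.arctan2(n[1],n[0])),(P+Q)/2+75*n,'tcp',v[:2])
E
```

```text
edge [371.52917185 289.33659353] [388.36742336 377.20045954] 89.46276132652514 79.15135640179649
side dir 169.2490856279424
side dir 169.0052237240039
centre [478.1930397  314.61455506]
centre [478.11275517 314.19657669]
by edge normal [478.16107878 314.44700654]
pal 41.66361120263754 -11.543790621780992 [478.47008041 313.20629026] tcp [478.38660677 312.23940799]
```

The wrist view gives the card centre at (478.1,314.4), axis -10.9°, and the palette within 1.5 mm of it. I lower and release.

Request:
{"fn": "servo_tool", "kwargs": {"plan": [[[1,0,0.03,-0.5,0,0,0.12],[1,0,0,-0.9,0,0,0],[1,0,0,-0.7,0,0,0],[1,0,0,-0.3,0,0,0],[1,0,0,0,0,0,0]]]}}

```text
t: 23.62
ee_pos: [476.8, 313.2, 100.9]
orientation: [-0.296, -3.123, 0.005]
ft_force: [-1.1, -0.6, -0.5]
width: 43.3
grasp_force: 29.9
```

Request:
{"fn": "servo_tool", "kwargs": {"plan": [[[1,0,0,0,0,0,0],[1,0,0,-0.2,0,0,0],[1,0,0,-0.15,0,0,0],[1,0,0,-0.065,0,0,0],[1,0,0,0,0,0,0]]]}}

```text
t: 24.03
ee_pos: [478.1, 314.4, 86.9]
orientation: [0.296, 3.128, 0.0]
ft_force: [-0.2, 0.4, -1.0]
width: 43.8
grasp_force: 29.9
```

Request:
{"fn": "servo_tool", "kwargs": {"plan": [[[1,0,0,0,0,0,0],[1,0,0,0,0,0,0],[1,0,0,0,0,0,0]]]}}

```text
t: 24.28
ee_pos: [478.3, 314.5, 87.2]
orientation: [0.296, 3.127, 0.001]
ft_force: [0.4, 0.0, -1.0]
width: 43.6
grasp_force: 29.9
```

Request:
{"fn": "servo_tool", "kwargs": {"plan": [[[1,0,0,-0.01,0,0,0],[1,0,0,0,0,0,0],[-1,0,0,0,0,0,0],[-1,0,0,0,0,0,0],[-1,0,0,0,0,0,0]]]}}

```text
t: 24.7
ee_pos: [478.2, 314.4, 86.6]
orientation: [0.296, 3.127, 0.0]
ft_force: [-0.0, -0.0, -0.1]
width: 60.6
grasp_force: 0.0
```

Request:
{"fn": "servo_tool", "kwargs": {"plan": [[[-1,0,0,0,0,0,0],[-1,0,0,0,0,0,0],[-1,0,0,0,0,0,0],[-1,0,0,0,0,0,0]]]}}

```text
t: 25.03
ee_pos: [478.1, 314.4, 86.5]
orientation: [-0.296, -3.128, -0.0]
ft_force: [-0.7, 0.2, 0.7]
width: 86.0
grasp_force: 0.0
```

Request:
{"fn": "servo_tool", "kwargs": {"plan": [[[-1,0,0,0.5,0,0,0],[-1,0,0,1,0,0,0],[-1,0,0,1,0,0,0],[-1,0,0,0.7,0,0,0],[-1,0,0,0.3,0,0,0]]]}}

```text
t: 25.45
ee_pos: [479.5, 315.3, 230.7]
orientation: [0.295, 3.123, 0.006]
ft_force: [0.1, -0.5, 0.1]
width: 87.8
grasp_force: 0.0
```

Request:
{"fn": "servo_tool", "kwargs": {"plan": [[[-1,0,0,0,0,0,0],[-1,0,0,0,0,0,0],[-1,0,0,0,0,0,0]]]}}

```text
t: 25.7
ee_pos: [477.3, 313.8, 224.7]
orientation: [-0.295, -3.125, 0.003]
ft_force: [-0.7, -0.1, 0.0]
width: 88.1
grasp_force: 0.0
```

```bash
python3 - <<'E'
from h import *
o=readout.get_obs();im=vision.get_image('wrist');print(o['ee_pos'],o['orientation'])
c=cam('wrist',o);a=cv2.resize(im[:,:,::-1],(768,576),interpolation=cv2.INTER_CUBIC).copy()
t=np.radians(-10.9)
for hx,hy,z,k in((75,22,27,(0,255,0)),(100,45,3,(0,0,255))):
  for u,v in((-1,-1),(1,-1),(1,1),(-1,1)):
    p=proj(c,(478.1+u*hx*np.cos(t)-v*hy*np.sin(t),314.4+u*hx*np.sin(t)+v*hy*np.cos(t),z));cv2.drawMarker(a,tuple(int(q*1.5) for q in p),k,0,14)
cv2.imwrite('pics/w5.png',a)
E
```

```text
[477.25861464 313.80570348 224.65428017] [-2.95497385e-01 -3.12539386e+00  2.78467133e-03]
```

View pics/w5.png

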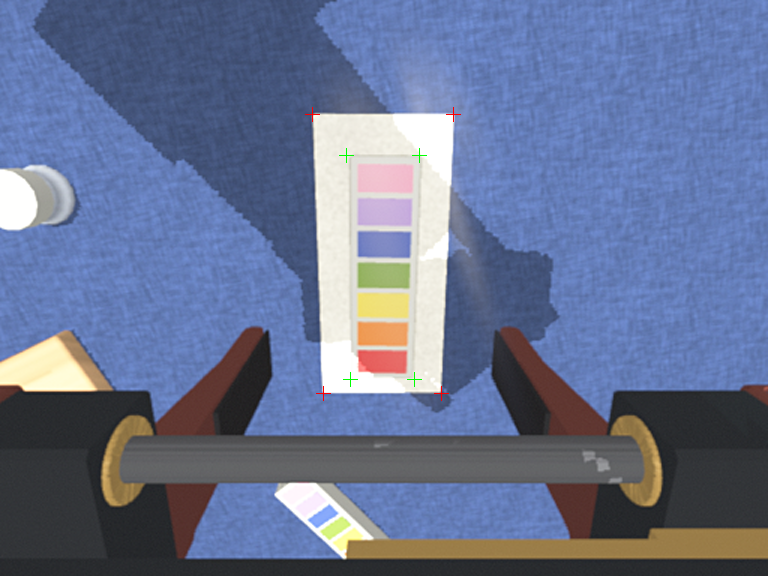

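The palette lies centred on the card, with all markers on its corners. I return to the square bottle in the tray.

Request:
{"fn": "servo_tool", "kwargs": {"plan": [[[-1,-0.07,-0.596,0,0,0,-0.915],[-1,-0.1169,-0.9932,0,0,0,-0.915],[-1,-0.1169,-0.9932,0,0,0,-0.915],[-1,-0.1169,-0.9932,0,0,0,-0.915],[-1,-0.1169,-0.9932,0,0,0,-0.915]]]}}

```text
t: 26.17
ee_pos: [455.2, 130.0, 224.7]
orientation: [-0.914, -3.003, 0.003]
ft_force: [0.4, 0.0, 0.2]
width: 87.6
grasp_force: 0.0
```

Request:
{"fn": "servo_tool", "kwargs": {"plan": [[[-1,-0.1169,-0.9932,0,0,0,-0.915],[-1,-0.1169,-0.9932,0,0,0,-0.915],[-1,-0.1169,-0.9932,0,0,0,-0.915],[-1,-0.1169,-0.9932,0,0,0,-0.915],[-1,-0.1169,-0.9932,0,0,0,-0.915]]]}}

```text
t: 26.58
ee_pos: [431.8, -68.6, 225.0]
orientation: [-1.492, -2.761, 0.002]
ft_force: [0.4, -0.1, 0.1]
width: 87.9
grasp_force: 0.0
```

Request:
{"fn": "servo_tool", "kwargs": {"plan": [[[-1,-0.1169,-0.9932,0,0,0,-0.915],[-1,-0.1169,-0.9932,0,0,0,-0.915],[-1,-0.1169,-0.9932,0,0,0,-0.915],[-1,-0.1169,-0.9932,0,0,0,-0.925],[-1,-0.105,-0.894,0,0,0,0]]]}}

```text
t: 27.0
ee_pos: [409.0, -263.6, 224.8]
orientation: [-1.915, -2.487, 0.0]
ft_force: [-0.3, 0.7, -0.6]
width: 87.6
grasp_force: 0.0
```

Request:
{"fn": "servo_tool", "kwargs": {"plan": [[[-1,-0.082,-0.695,0,0,0,0],[-1,-0.048,-0.408,0,0,0,0],[-1,0,0,0,0,0,0],[-1,0,0,0,0,0,0],[-1,0,0,0,0,0,0]]]}}

```text
t: 27.42
ee_pos: [404.5, -304.7, 225.2]
orientation: [-1.909, -2.492, -0.0]
ft_force: [-0.0, -0.5, -0.2]
width: 88.0
grasp_force: 0.0
```

Request:
{"fn": "servo_tool", "kwargs": {"plan": [[[-1,0,0,0,0,0,0],[-1,0,0,0,0,0,0],[-1,0,0,0,0,0,0]]]}}

```text
t: 27.67
ee_pos: [405.3, -304.9, 226.4]
orientation: [-1.908, -2.495, -0.0]
ft_force: [-0.0, 0.5, -0.2]
width: 87.8
grasp_force: 0.0
```

Request:
{"fn": "servo_tool", "kwargs": {"plan": [[[-1,0,0,-0.6,0,0,0],[-1,0,0,-0.8,0,0,0],[-1,0,0,-0.5,0,0,0],[-1,0,0,-0.2,0,0,0],[-1,0,0,-0.085,0,0,0]]]}}

```text
t: 28.08
ee_pos: [404.7, -305.0, 137.9]
orientation: [-1.908, -2.493, -0.0]
ft_force: [-0.4, 0.5, 0.5]
width: 87.8
grasp_force: 0.0
```

Request:
{"fn": "servo_tool", "kwargs": {"plan": [[[-1,0,0,0,0,0,0],[-1,0,0,0,0,0,0],[-1,0,0,0,0,0,0],[-1,0,0,0,0,0,0]]]}}

```text
t: 28.42
ee_pos: [405.7, -306.2, 140.2]
orientation: [1.909, 2.492, -0.0]
ft_force: [0.1, 0.5, 0.3]
width: 87.9
grasp_force: 0.0
```

Request:
{"fn": "servo_tool", "kwargs": {"plan": [[[1,0,0,0,0,0,0],[1,0,0,0,0,0,0],[1,0,0,0,0,0,0],[1,0,0,0,0,0,0],[1,0,0,0,0,0,0]]]}}

```text
t: 28.83
ee_pos: [405.1, -305.8, 139.1]
orientation: [1.91, 2.494, -0.0]
ft_force: [0.0, 0.2, -0.5]
width: 57.9
grasp_force: 0.0
```

Request:
{"fn": "servo_tool", "kwargs": {"plan": [[[1,0,0,0,0,0,0],[1,0,0,0,0,0,0],[1,0,0,0,0,0,0],[1,0,0,0,0,0,0],[1,0,0,0,0,0,0]]]}}

```text
t: 29.25
ee_pos: [405.1, -305.8, 139.0]
orientation: [-1.91, -2.494, 0.0]
ft_force: [-0.2, 0.2, -0.5]
width: 24.7
grasp_force: 0.0
```

Request:
{"fn": "servo_tool", "kwargs": {"plan": [[[1,0,0,0,0,0,0],[1,0,0,0,0,0,0],[1,0,0,0,0,0,0]]]}}

```text
t: 29.5
ee_pos: [405.1, -305.8, 139.0]
orientation: [-1.91, -2.494, -0.0]
ft_force: [-0.2, -0.1, -1.0]
width: 19.6
grasp_force: 30.0
```

Request:
{"fn": "servo_tool", "kwargs": {"plan": [[[1,0,0,0.5,0,0,0],[1,0,0,1,0,0,0],[1,0,0,0.75,0,0,0],[1,0.233,0.553,0,0,0,0],[1,0.3878,0.9216,0,0,0,0]]]}}

```text
t: 29.92
ee_pos: [430.8, -248.9, 231.3]
orientation: [1.912, 2.486, 0.0]
ft_force: [0.3, 0.0, -1.7]
width: 19.5
grasp_force: 30.0
```

Request:
{"fn": "servo_tool", "kwargs": {"plan": [[[1,0.3878,0.9216,0,0,0,0],[1,0.3878,0.9216,0,0,0,0],[1,0.3878,0.9216,0,0,0,0],[1,0.3878,0.9216,0,0,0,0],[1,0.3878,0.9216,0,0,0,0]]]}}

```text
t: 30.33
ee_pos: [507.7, -60.6, 229.1]
orientation: [-1.91, -2.494, 0.0]
ft_force: [0.9, -0.8, -2.1]
width: 19.7
grasp_force: 30.0
```

Request:
{"fn": "servo_tool", "kwargs": {"plan": [[[1,0.3878,0.9216,0,0,0,0],[1,0.31,0.737,0,0,0,0],[1,0.194,0.461,0,0,0,0],[1,0.136,0.323,0,0,0,0],[1,0,0,0,0,0,0]]]}}

```text
t: 30.75
ee_pos: [549.4, 37.2, 229.0]
orientation: [1.907, 2.496, 0.001]
ft_force: [-0.1, -0.3, -0.9]
width: 19.4
grasp_force: 30.0
```

Request:
{"fn": "servo_tool", "kwargs": {"plan": [[[1,0,0,0,0,0,0],[1,0,0,0,0,0,0],[1,0,0,0,0,0,0]]]}}

```text
t: 31.0
ee_pos: [548.1, 34.0, 228.9]
orientation: [-1.912, -2.492, 0.001]
ft_force: [-0.5, -0.4, -0.8]
width: 19.6
grasp_force: 30.0
```

Request:
{"fn": "servo_tool", "kwargs": {"plan": [[[1,0,0,-0.5,0,0,0],[1,0,0,-0.8,0,0,0],[1,0,0,-0.4,0,0,0],[1,0,0,-0.15,0,0,0],[1,0,0,0,0,0,0]]]}}

```text
t: 31.42
ee_pos: [547.6, 34.2, 153.8]
orientation: [-1.911, -2.491, 0.003]
ft_force: [-1.0, -0.2, -0.1]
width: 19.5
grasp_force: 30.0
```

Request:
{"fn": "servo_tool", "kwargs": {"plan": [[[1,0,0,0,0,0,0],[1,0,0,0,0,0,0],[1,0,0,-0.06,0,0,0],[1,0,0,-0.06,0,0,0],[1,0,0,0,0,0,0]]]}}

```text
t: 31.83
ee_pos: [548.7, 35.2, 150.5]
orientation: [1.91, 2.494, 0.001]
ft_force: [1.1, -0.5, -1.4]
width: 19.5
grasp_force: 30.0
```

Request:
{"fn": "servo_tool", "kwargs": {"plan": [[[1,0,0,0,0,0,0],[1,0,0,0,0,0,0]]]}}

```text
t: 32.0
ee_pos: [548.7, 35.3, 150.5]
orientation: [1.91, 2.494, 0.0]
ft_force: [0.1, 0.5, -0.2]
width: 19.5
grasp_force: 30.0
```

Request:
{"fn": "servo_tool", "kwargs": {"plan": [[[1,0,0,-0.01,0,0,0],[-1,0,0,0,0,0,0],[-1,0,0,0,0,0,0],[-1,0,0,0,0,0,0],[-1,0,0,0,0,0,0]]]}}

```text
t: 32.42
ee_pos: [548.7, 35.2, 150.0]
orientation: [1.91, 2.494, 0.0]
ft_force: [0.2, 0.3, 0.0]
width: 42.6
grasp_force: 0.0
```

Request:
{"fn": "servo_tool", "kwargs": {"plan": [[[-1,0,0,0,0,0,0],[-1,0,0,0,0,0,0],[-1,0,0,0.5,0,0,0],[-1,0,0,1,0,0,0],[-1,0,0,0.5,0,0,0]]]}}

```text
t: 32.83
ee_pos: [549.3, 35.2, 232.4]
orientation: [1.91, 2.493, 0.002]
ft_force: [1.6, -0.1, -0.6]
width: 75.7
grasp_force: 0.0
```

Request:
{"fn": "servo_tool", "kwargs": {"plan": [[[-1,-0.124,-0.587,0,0,0,0],[-1,-0.206,-0.9786,0,0,0,0],[-1,-0.206,-0.9786,0,0,0,0],[-1,-0.206,-0.9786,0,0,0,0],[-1,-0.206,-0.9786,0,0,0,0]]]}}

```text
t: 33.25
ee_pos: [510.1, -146.3, 230.1]
orientation: [1.909, 2.495, 0.0]
ft_force: [0.4, -0.2, -0.5]
width: 88.2
grasp_force: 0.0
```

Request:
{"fn": "servo_tool", "kwargs": {"plan": [[[-1,-0.206,-0.9786,0,0,0,0],[-1,-0.206,-0.9786,0,0,0,0],[-1,-0.206,-0.9786,0,0,0,0],[-1,-0.165,-0.783,0,0,0,0],[-1,-0.082,-0.391,0,0,0,0]]]}}

```text
t: 33.67
ee_pos: [475.2, -312.8, 230.1]
orientation: [1.913, 2.491, -0.001]
ft_force: [-0.0, -0.1, 0.1]
width: 87.7
grasp_force: 0.0
```

Request:
{"fn": "servo_tool", "kwargs": {"plan": [[[-1,-0.05,-0.239,0,0,0,0],[-1,0,0,0,0,0,0],[-1,0,0,0,0,0,0],[-1,0,0,0,0,0,0],[-1,0,0,0,0,0,0]]]}}

```text
t: 34.08
ee_pos: [474.4, -317.5, 229.8]
orientation: [-1.908, -2.495, -0.0]
ft_force: [0.6, 0.0, -0.2]
width: 87.8
grasp_force: 0.0
```

Request:
{"fn": "servo_tool", "kwargs": {"plan": [[[-1,0,0,-0.6,0,0,0],[-1,0,0,-0.9,0,0,0],[-1,0,0,-0.5,0,0,0],[-1,0,0,-0.25,0,0,0],[-1,0,0,-0.09,0,0,0]]]}}

```text
t: 34.5
ee_pos: [473.7, -317.4, 134.7]
orientation: [-1.907, -2.493, 0.0]
ft_force: [-0.5, -0.5, 0.6]
width: 87.9
grasp_force: 0.0
```

Request:
{"fn": "servo_tool", "kwargs": {"plan": [[[-1,0,0,0,0,0,0],[-1,0,0,0,0,0,0],[-1,0,0,0,0,0,0],[-1,0,0,0,0,0,0]]]}}

```text
t: 34.83
ee_pos: [474.8, -319.2, 137.6]
orientation: [1.909, 2.492, 0.0]
ft_force: [-0.6, 0.6, 0.5]
width: 87.9
grasp_force: 0.0
```

Request:
{"fn": "servo_tool", "kwargs": {"plan": [[[1,0,0,0,0,0,0],[1,0,0,0,0,0,0],[1,0,0,0,0,0,0],[1,0,0,0,0,0,0],[1,0,0,0,0,0,0]]]}}

```text
t: 35.25
ee_pos: [474.1, -318.9, 136.4]
orientation: [1.91, 2.494, -0.0]
ft_force: [0.4, 1.2, 0.0]
width: 58.0
grasp_force: 0.0
```

Request:
{"fn": "servo_tool", "kwargs": {"plan": [[[1,0,0,0,0,0,0],[1,0,0,0,0,0,0],[1,0,0,0,0,0,0],[1,0,0,0,0,0,0],[1,0,0,0,0,0,0]]]}}

```text
t: 35.67
ee_pos: [474.1, -318.8, 136.2]
orientation: [-1.91, -2.494, 0.0]
ft_force: [0.2, -0.6, 0.2]
width: 24.6
grasp_force: 0.2
```

Request:
{"fn": "servo_tool", "kwargs": {"plan": [[[1,0,0,0,0,0,0],[1,0,0,0,0,0,0]]]}}

```text
t: 35.83
ee_pos: [474.1, -318.8, 136.2]
orientation: [-1.91, -2.494, 0.0]
ft_force: [0.5, -1.4, -0.6]
width: 23.5
grasp_force: 30.0
```

Request:
{"fn": "servo_tool", "kwargs": {"plan": [[[1,0,0,0.5,0,0,0],[1,0,0,1,0,0,0],[1,0,0,0.75,0,0,0],[1,0.175,0.574,0,0,0,0],[1,0.291,0.957,0,0,0,0]]]}}

```text
t: 36.25
ee_pos: [493.7, -260.0, 228.8]
orientation: [1.912, 2.485, 0.001]
ft_force: [1.3, 0.7, -1.3]
width: 23.4
grasp_force: 30.0
```

Request:
{"fn": "servo_tool", "kwargs": {"plan": [[[1,0.291,0.957,0,0,0,0],[1,0.291,0.957,0,0,0,0],[1,0.291,0.957,0,0,0,0],[1,0.291,0.957,0,0,0,0],[1,0.291,0.957,0,0,0,0]]]}}

```text
t: 36.67
ee_pos: [551.1, -64.3, 226.3]
orientation: [1.911, 2.494, -0.0]
ft_force: [-0.2, -0.8, -1.2]
width: 23.6
grasp_force: 30.0
```

Request:
{"fn": "servo_tool", "kwargs": {"plan": [[[1,0.204,0.67,0,0,0,0],[1,0.125,0.412,0,0,0,0],[1,0,0,0,0,0,0],[1,0,0,0,0,0,0],[1,0,0,0,0,0,0]]]}}

```text
t: 37.08
ee_pos: [563.7, -23.5, 226.1]
orientation: [-1.91, -2.494, 0.001]
ft_force: [1.0, -0.5, 0.1]
width: 23.8
grasp_force: 30.0
```

Request:
{"fn": "servo_tool", "kwargs": {"plan": [[[1,0,0,-0.5,0,0,0],[1,0,0,-0.8,0,0,0],[1,0,0,-0.4,0,0,0],[1,0,0,-0.15,0,0,0],[1,0,0,0,0,0,0]]]}}

```text
t: 37.5
ee_pos: [563.0, -24.1, 150.9]
orientation: [-1.911, -2.49, 0.003]
ft_force: [-0.0, 0.2, -1.1]
width: 23.5
grasp_force: 30.0
```

Request:
{"fn": "servo_tool", "kwargs": {"plan": [[[1,0,0,0,0,0,0],[1,0,0,0,0,0,0],[1,0,0,-0.06,0,0,0],[1,0,0,-0.06,0,0,0],[1,0,0,0,0,0,0]]]}}

```text
t: 37.92
ee_pos: [564.2, -22.9, 147.7]
orientation: [1.91, 2.494, 0.0]
ft_force: [-0.2, -0.1, -1.4]
width: 23.6
grasp_force: 30.0
```

Request:
{"fn": "servo_tool", "kwargs": {"plan": [[[1,0,0,0,0,0,0],[1,0,0,0,0,0,0]]]}}

```text
t: 38.08
ee_pos: [564.2, -22.8, 147.7]
orientation: [1.91, 2.494, 0.0]
ft_force: [0.2, 0.4, -1.4]
width: 23.4
grasp_force: 30.0
```

Request:
{"fn": "servo_tool", "kwargs": {"plan": [[[1,0,0,-0.01,0,0,0],[-1,0,0,0,0,0,0],[-1,0,0,0,0,0,0],[-1,0,0,0,0,0,0],[-1,0,0,0,0,0,0]]]}}

```text
t: 38.5
ee_pos: [564.2, -22.9, 147.1]
orientation: [1.91, 2.494, 0.0]
ft_force: [-1.3, 0.0, 0.5]
width: 46.6
grasp_force: 0.0
```

Request:
{"fn": "servo_tool", "kwargs": {"plan": [[[-1,0,0,0,0,0,0],[-1,0,0,0,0,0,0],[-1,0,0,0.5,0,0,0],[-1,0,0,1,0,0,0],[-1,0,0,0.5,0,0,0]]]}}

```text
t: 38.92
ee_pos: [564.8, -22.9, 229.6]
orientation: [1.909, 2.493, 0.001]
ft_force: [1.2, -0.1, -0.1]
width: 80.0
grasp_force: 0.0
```

Request:
{"fn": "servo_tool", "kwargs": {"plan": [[[-1,-0.04,-0.6,0,0,0,0],[-1,-0.067,-1,0,0,0,0],[-1,-0.067,-1,0,0,0,0],[-1,-0.067,-1,0,0,0,0],[-1,-0.067,-1,0,0,0,0]]]}}

```text
t: 39.33
ee_pos: [551.5, -208.5, 227.3]
orientation: [1.909, 2.494, 0.0]
ft_force: [0.9, 0.8, -0.1]
width: 88.0
grasp_force: 0.0
```

Request:
{"fn": "servo_tool", "kwargs": {"plan": [[[-1,-0.067,-1,0,0,0,0],[-1,-0.067,-1,0,0,0,0],[-1,-0.05,-0.7,0,0,0,0],[-1,-0.025,-0.43,0,0,0,0],[-1,0,0,0,0,0,0]]]}}

```text
t: 39.75
ee_pos: [543.1, -335.2, 227.1]
orientation: [1.914, 2.49, -0.0]
ft_force: [-0.2, -0.9, -0.4]
width: 87.9
grasp_force: 0.0
```

Request:
{"fn": "servo_tool", "kwargs": {"plan": [[[-1,0,0,0,0,0,0],[-1,0,0,0,0,0,0],[-1,0,0,0,0,0,0]]]}}

```text
t: 40.0
ee_pos: [543.6, -330.4, 226.9]
orientation: [-1.908, -2.495, -0.0]
ft_force: [-0.1, 0.7, 0.5]
width: 88.0
grasp_force: 0.0
```

Request:
{"fn": "servo_tool", "kwargs": {"plan": [[[-1,0,0,-0.6,0,0,0],[-1,0,0,-0.85,0,0,0],[-1,0,0,-0.5,0,0,0],[-1,0,0,-0.22,0,0,0],[-1,0,0,-0.1,0,0,0]]]}}

```text
t: 40.42
ee_pos: [543.1, -330.4, 134.8]
orientation: [-1.907, -2.493, 0.0]
ft_force: [-0.1, 0.4, 0.2]
width: 87.6
grasp_force: 0.0
```

Request:
{"fn": "servo_tool", "kwargs": {"plan": [[[-1,0,0,0,0,0,0],[-1,0,0,0,0,0,0],[-1,0,0,0,0,0,0],[-1,0,0,0,0,0,0]]]}}

```text
t: 40.75
ee_pos: [544.1, -332.4, 137.7]
orientation: [1.909, 2.492, 0.0]
ft_force: [0.2, -0.2, -0.3]
width: 87.6
grasp_force: 0.0
```

Request:
{"fn": "servo_tool", "kwargs": {"plan": [[[1,0,0,0,0,0,0],[1,0,0,0,0,0,0],[1,0,0,0,0,0,0],[1,0,0,0,0,0,0],[1,0,0,0,0,0,0]]]}}

```text
t: 41.17
ee_pos: [543.4, -332.1, 136.3]
orientation: [1.91, 2.494, 0.0]
ft_force: [-0.1, 0.4, -0.6]
width: 57.9
grasp_force: 0.0
```

Request:
{"fn": "servo_tool", "kwargs": {"plan": [[[1,0,0,0,0,0,0],[1,0,0,0,0,0,0],[1,0,0,0,0,0,0],[1,0,0,0,0,0,0],[1,0,0,0,0,0,0]]]}}

```text
t: 41.58
ee_pos: [543.4, -332.1, 136.2]
orientation: [-1.91, -2.494, -0.0]
ft_force: [0.4, -0.3, 0.1]
width: 27.7
grasp_force: 30.0
```

Request:
{"fn": "servo_tool", "kwargs": {"plan": [[[1,0,0,0,0,0,0],[1,0,0,0,0,0,0]]]}}

```text
t: 41.75
ee_pos: [543.4, -332.1, 136.2]
orientation: [-1.91, -2.494, -0.0]
ft_force: [0.4, -0.2, -1.5]
width: 27.5
grasp_force: 30.0
```

Request:
{"fn": "servo_tool", "kwargs": {"plan": [[[1,0,0,0.5,0,0,0],[1,0,0,1,0,0,0],[1,0,0,0.75,0,0,0],[1,0.07,0.5,0,0,0,0],[1,0.14,1,0,0,0,0]]]}}

```text
t: 42.17
ee_pos: [552.9, -275.2, 229.0]
orientation: [1.911, 2.485, 0.0]
ft_force: [0.5, 0.0, -0.9]
width: 27.7
grasp_force: 30.0
```

Request:
{"fn": "servo_tool", "kwargs": {"plan": [[[1,0.14,1,0,0,0,0],[1,0.14,1,0,0,0,0],[1,0.14,1,0,0,0,0],[1,0.14,1,0,0,0,0],[1,0.07,0.5,0,0,0,0]]]}}

```text
t: 42.58
ee_pos: [576.9, -88.3, 226.2]
orientation: [-1.907, -2.495, -0.001]
ft_force: [-0.2, -0.7, -1.6]
width: 27.6
grasp_force: 30.0
```

Request:
{"fn": "servo_tool", "kwargs": {"plan": [[[1,0.04,0.3,0,0,0,0],[1,0,0,0,0,0,0],[1,0,0,0,0,0,0],[1,0,0,0,0,0,0],[1,0,0,0,0,0,0]]]}}

```text
t: 43.0
ee_pos: [578.5, -81.6, 226.2]
orientation: [1.913, 2.492, -0.0]
ft_force: [-0.3, 0.5, -0.8]
width: 27.7
grasp_force: 30.0
```

Request:
{"fn": "servo_tool", "kwargs": {"plan": [[[1,0,0,-0.5,0,0,0],[1,0,0,-0.8,0,0,0],[1,0,0,-0.4,0,0,0],[1,0,0,-0.15,0,0,0],[1,0,0,0,0,0,0]]]}}

```text
t: 43.42
ee_pos: [577.7, -81.1, 150.7]
orientation: [-1.911, -2.49, 0.002]
ft_force: [0.5, -0.0, -1.3]
width: 27.9
grasp_force: 30.0
```

Request:
{"fn": "servo_tool", "kwargs": {"plan": [[[1,0,0,0,0,0,0],[1,0,0,0,0,0,0],[1,0,0,-0.06,0,0,0],[1,0,0,-0.06,0,0,0],[1,0,0,0,0,0,0]]]}}

```text
t: 43.83
ee_pos: [578.7, -80.1, 147.7]
orientation: [1.91, 2.494, 0.0]
ft_force: [-1.1, 0.2, -0.9]
width: 27.6
grasp_force: 30.0
```

Request:
{"fn": "servo_tool", "kwargs": {"plan": [[[1,0,0,0,0,0,0],[1,0,0,0,0,0,0]]]}}

```text
t: 44.0
ee_pos: [578.7, -80.0, 147.7]
orientation: [1.91, 2.494, 0.0]
ft_force: [-0.1, 0.4, -1.0]
width: 27.7
grasp_force: 30.0
```

Release the jar, rise, back away to -y, and look.

Request:
{"fn": "servo_tool", "kwargs": {"plan": [[[1,0,0,-0.01,0,0,0],[-1,0,0,0,0,0,0],[-1,0,0,0,0,0,0],[-1,0,0,0,0,0,0],[-1,0,0,0,0,0,0]]]}}

```text
t: 44.42
ee_pos: [578.7, -80.1, 147.2]
orientation: [1.91, 2.494, 0.0]
ft_force: [-0.2, -0.1, -0.0]
width: 51.0
grasp_force: 0.0
```

Request:
{"fn": "servo_tool", "kwargs": {"plan": [[[-1,0,0,0,0,0,0],[-1,0,0,0,0,0,0],[-1,0,0,0.5,0,0,0],[-1,0,0,1,0,0,0],[-1,0,0,0.7,0,0,0]]]}}

```text
t: 44.83
ee_pos: [578.6, -80.1, 236.5]
orientation: [-1.91, -2.494, 0.0]
ft_force: [1.0, -0.8, 1.0]
width: 83.9
grasp_force: 0.0
```

Request:
{"fn": "servo_tool", "kwargs": {"plan": [[[-1,0,-0.6,0.3,0,0,0],[-1,0,-0.9,0.3,0,0,0],[-1,0,-0.5,0.2,0,0,0],[-1,0,0,0,0,0,0],[-1,0,0,0,0,0,0]]]}}

```text
t: 45.25
ee_pos: [578.6, -160.9, 267.4]
orientation: [1.913, 2.491, 0.001]
ft_force: [0.1, 0.1, -1.0]
width: 87.8
grasp_force: 0.0
```

Request:
{"fn": "servo_tool", "kwargs": {"plan": [[[-1,0,0,0,0,0,0],[-1,0,0,0,0,0,0],[-1,0,0,0,0,0,0],[-1,0,0,0,0,0,0]]]}}

```text
t: 45.58
ee_pos: [578.5, -159.1, 266.5]
orientation: [-1.908, -2.494, 0.001]
ft_force: [-0.6, 0.1, 0.1]
width: 88.1
grasp_force: 0.0
```

```bash
python3 - <<'E'
from h import *
d=vision.get_image('side')[:,:,::-1];s=vision.get_image('scene')[:,:,::-1]
d0=cv2.imread('pics/side0.png');s0=cv2.imread('pics/scene0.png')
f=lambda x,r:cv2.resize(x[r[0]:r[1],r[2]:r[3]],(400,300),interpolation=cv2.INTER_CUBIC)
r=(140,245,190,330);q=(115,385,100,390)
cv2.imwrite('pics/f.png',np.vstack([np.hstack([f(s0,r),f(s,r)]),np.hstack([f(d0,q),f(d,q)])]))
E
```

```text
(no output)
```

View pics/f.png

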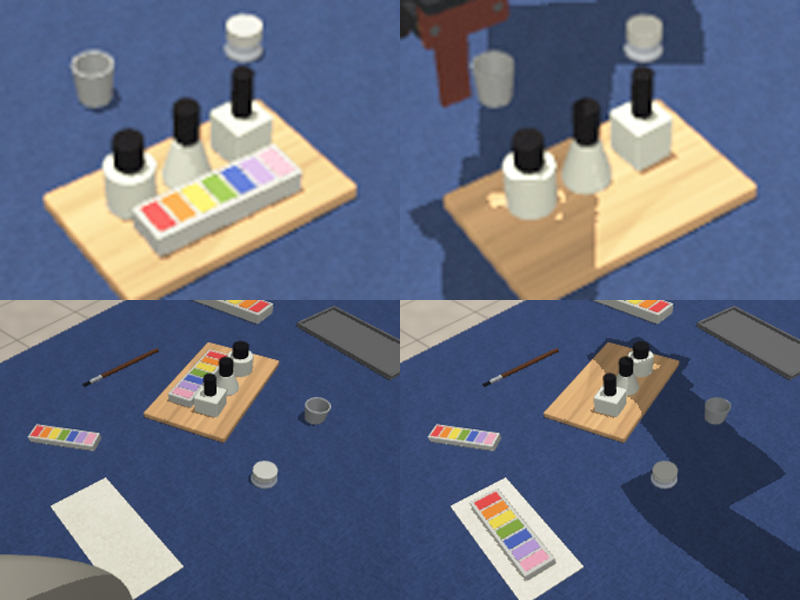

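The before/after crops match: each container stands at its starting pixel, for example jar cap (128,150) against (528,150). The palette is centred on the card, and the cup, pot and brush have not moved. I hand it in.

```bash
python3 -c "
from workcell import close_job
print(close_job())"
```

```text
the job is handed in; nothing more can be done
None
```

The job is handed in, about 46 s into the 141 s limit: in the last pictures all three containers stand upright where they started, the palette lies centred on the card, and the cup, pot and brush are unmoved; the judge returned no verdict.

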